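# Load a transformer bobbin on the coil winder

## Robot

A 6-joint arm with a two-finger parallel gripper is mounted at the origin on a cart in front of the work surface, level with it; the furniture and walls round the work are solid. World frame = base frame: x ahead of the robot, y to its left, z up, the work surface at z = 0. Lengths are in m, angles in degrees, forces in N, time in s.
With the tool pointing down it reaches from about 0.4 to 0.825 m from the base axis. Payload 7 kg.
Tool frame: the origin (TCP) lies on the centre line of the jaws, within the pads' length; the fingertips stand 8 mm ahead of it and the grasp point (between the pads) lies 11 mm behind it; z points along the fingers, y is the line along which they close (so a half turn about z gives the same grasp; the last joint's range is limited). The gripper opens to 88 mm and grips with 3 to 60 N. Pads are 19 mm wide; open, the fingers measure 130 mm over their backs; the gripper's body (78 mm by 193 mm) begins 47 mm behind the grasp point.
Start: joints at [-59.353, 20.546, 0.682, 0, -70.136, -16.507], TCP at [0.165, -0.655, 0.235] pointing down, gripper open.
Joint ranges: [-176.03, 176.03], [-82.01, 121.73], [-58.28, 71.71], [-173.87, 95.51], [-174.79, -0.11], [-173.66, 173.66]. Speed limits (degrees/s): [136.94, 136.94, 172.46, 180, 180, 180].

## Interface

Orientations are given as [roll, pitch, yaw] about the fixed x, y, z axes, in that order (R = Rz(yaw) Ry(pitch) Rx(roll)).
In Python, from plant import ctrl, vision gives the robot as it stands. The module is installed in compiled form; this text tells all that it offers.
- The arm moves only by the tool move_arm, never from a script. Its argument "moves" is one flat list of numbers, 7 for each row, row after row: the finger opening in cm, from 0 to 8.76, then the shift along the tool's x, y, z in cm, then the turn, a rotation vector about the tool's x, y, z in rad. A call has 1 to 8 rows; each row shifts and turns the commanded pose from where the row before left it, along the tool's axes as they then stand; what a row does not reach is not made up. A row lasts 1/10 s, in which the tool goes at most 50 mm and 8.59 degrees, less where a joint would pass 70% of its speed; a pose out of reach is approached as far as the arm can. A call with a gripper value outside its range is refused whole. The fingers move at their own pace and stop on an object; the grip force is fixed at half the most. Time passes only in rows, so rows that do not move let the fingers close. It gives the time, the measured TCP pose, the force, the opening and the grip force at its end, in the units of the state.
- ctrl.get_obs(): the state, without advancing time (a new reading comes with each control period).
- vision.snapshot(name): name is "scene" or "top" or "wrist"; returns (picture, depth): 480x640x3 uint8, red, green, blue; 480x640 float32, m along the optical axis (not along the pixel's ray), 0 where there is no reading.
- vision.camera_model(name): a dict with "vertical_fov" (degrees; the focal length in pixels is half the picture's height over the tangent of half this angle, whatever the lens; pixels are square), "cx", "cy" (the principal point, pixels), "cam_to_world" (4x4, takes a point from camera to world coordinates). Camera axes: x right, y down, z forward; pixel columns grow to the right and rows downward; lengths in m; the calibration is good to about 2 mm. The wrist camera is an equidistant fisheye: a pixel r from the principal point sees the ray r / f radians off the axis. A picture is of the moment at which its call begins: read the wrist's pose just before it. camera_model takes no time and is no camera call; for the wrist camera it gives the pose at the moment of the call.
- ctrl.close_job(): hands the job in; it is judged then, once.
The state is a dict: "clock": time; "joint_pos": joint angles; "qvel": joint speeds; "tau": joint torques, N m; "tool_pos": TCP position; "orientation": TCP orientation; "force": force on the tool from outside, world axes, zero at the start; "moment": the same for the moment, N m; "opening": finger opening in m; "gripper_force": force on a finger pad.
Only numpy, scipy, OpenCV 4.12 (cv2) and the standard library are available. Lean on these libraries where they do the work, as an engineer would, in place of code of your own. Each camera call takes 0.05 s, during which the arm holds its last target. There are 200 camera calls.

## Task

Get the coil winder ready to wind a transformer: slide the white bobbin onto the winder's square arbor, then the plywood support cheek, and last push on the metal end cap, open end first. All three must end up pushed fully home, close against each other and against the winder's face plate; then let go.

Things in the scene. Friction and masses are not known exactly. Their poses are not given: they have to be found in the camera images.
- winder: Coil winder: grey cast stand, base 110 x 124 mm, fixed to the bench; origin under the base's centre, z up. Two bearing pillars, tops 146 mm above the bench; crank on the +y side. On the -y side a round aluminium face plate, 72 mm diameter, and from its centre a level square steel arbor, 110 mm long, pointing along -y. Place and yaw vary.
- arbor_root (a point): Where the arbor meets the face plate, on the arbor's axis, 120 mm above the bench, 62 mm from the base's centre. The arbor runs from here 110 mm along -y: 18 x 18 mm, sides level and upright, its last 8 mm stepping down to 11.5 x 11.5 mm. z is up. The frame turns with the spindle.
- arbor_tip (a point): Centre of the free end of the arbor, 110 mm from arbor_root along its -y axis; same axes.
- spindle (a joint): Turn of the winder's spindle with arbor and crank (rad), 0 at the start: flat sides level. Stiff (0.6 N m); it need not be turned.
- bobbin_mid (a point): Centre of the white plastic bobbin, 30 mm above its underside; it stands on the bench. y along the bore, z up. Square tube, 30 x 30 mm outside, with end flanges 52 (x) x 60 (z) mm, 4 mm thick; 54 mm long over all, 46 mm clear between flanges: grip the tube there, across x. Square through bore 22 x 22 mm. Either end may go first. About 90 g.
- cheek_mid (a point): Centre of the plywood support cheek, a block 52 (x) x 22 (y) x 60 (z) mm; 30 mm above its underside, on which it stands on the bench. Square through bore 22 x 22 mm along y, z up. Either face may go first. Grip across x. About 70 g.
- cap_mid (a point): Centre of the steel-grey metal end cap, a block 50 (x) x 44 (y) x 50 (z) mm standing on the bench, 25 mm above its underside; z up. Blind square bore 22 x 22 mm, 36 mm deep, open at the +y end, which at the start faces towards the winder; -y end closed, with a black disc. Grip across x. About 160 g. The y axes of all three parts start within 0.6 rad of the arbor's.
Things that resemble listed ones, but are neither listed nor needed, are in the scene too. Leave any blue, orange or red look-alike of the part that bears cap_mid alone.

How it is judged:
By the outcome, as a careful person would: the job done as asked, in the order asked, and still so for the second after the job is handed in, with the robot touching nothing.
It also fails if it takes over 72 s, if anything falls off the work surface, if the arm or the gripper's body presses on something with over 40 N, if the wrist force passes 120 N, or if a joint passes its speed limit or range.

## Working session

There is one attempt and no reset: what is moved stays moved. The work goes in short steps, Python scripts to look and compute and a tool call to move; the robot and the scene stay as the last step left them, time stands still between calls to the robot, and variables do not carry over. Pictures are saved under pics/ and viewed, at most 10 in all, crops included, and the job is handed in when it is done.

Besides the shell and the picture viewer there is one more tool, called in YAML: its name, and indented under it one key for each argument. move_arm: Moves the arm, as the interface text tells. Its arguments: {"type":"object","properties":{"moves":{"type":"array"}},"required":["moves"]}

```bash
mkdir -p pics; cat > h.py <<'E'
import numpy as np, cv2
from plant import ctrl, vision
def snap(n):
    m=vision.camera_model(n); p,d=vision.snapshot(n); return p,d,m
def cloud(d,m):
    f=240/np.tan(np.radians(m["vertical_fov"]/2)); v,u=np.mgrid[0:480,0:640]
    P=np.stack([(u-m["cx"])/f*d,(v-m["cy"])/f*d,d],-1); T=np.array(m["cam_to_world"])
    W=P@T[:3,:3].T+T[:3,3]; W[d==0]=np.nan; return W
def save(n,p): cv2.imwrite("pics/"+n,p[...,::-1])
E
python3 - <<'E'
from h import *
for n in("scene","top"):
    p,d,m=snap(n); save(n+".png",p); np.savez(n+".npz",p=p,W=cloud(d,m)); print(n,m)
print(ctrl.get_obs())
E
```

```text
scene {'vertical_fov': 48.946227359999995, 'cx': 325.0620991603743, 'cy': 243.0294605101536, 'cam_to_world': array([[ 0.64453245, -0.29216195,  0.70655454, -0.05689064],
       [-0.76457412, -0.24880263,  0.59457856, -0.56692816],
       [ 0.0020794 , -0.92343849, -0.38374083,  0.43878505],
       [ 0.        ,  0.        ,  0.        ,  1.        ]])}
top {'vertical_fov': 54.86694704838359, 'cx': 323.75885596359666, 'cy': 238.6663997504444, 'cam_to_world': array([[-0.00953489, -0.9926611 ,  0.12055302,  0.44640293],
       [-0.99979816,  0.01159596,  0.01640679, -0.0711499 ],
       [-0.01768431, -0.12037225, -0.9925713 ,  0.96475912],
       [ 0.        ,  0.        ,  0.        ,  1.        ]])}
{'clock': 0.1, 'joint_pos': array([-5.93539521e+01,  2.05877956e+01,  6.38356853e-01, -1.96821875e-02,
       -7.01350190e+01, -1.65045187e+01]), 'qvel': array([ 0.04134178, -0.05700898,  0.09686604,  0.04773805,  0.01359328,
        0.0266692 ]), 'tau': array([ 1.83101965e-03, -5.84164381e+01,  2.93755603e+01,  7.01540351e+00,
        1.01729447e-02, -6.21531558e-05]), 'tool_pos': array([ 0.16476665, -0.6541357 ,  0.23369994]), 'orientation': array([ 1.79913765e+02, -6.25514930e-03, -1.65865168e+02]), 'force': array([-0.461287  ,  0.16196246, -0.0649894 ]), 'moment': array([-0.01338807, -0.00909986,  0.00896032]), 'gripper_force': 0.0, 'opening': 0.0875822405681708}
```

View pics/scene.png

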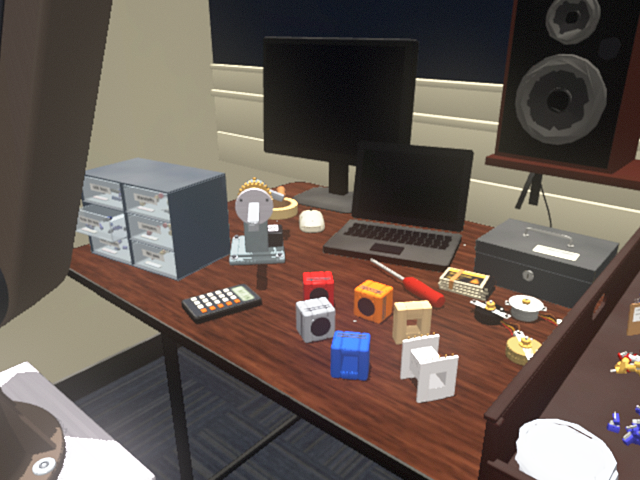

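View pics/top.png

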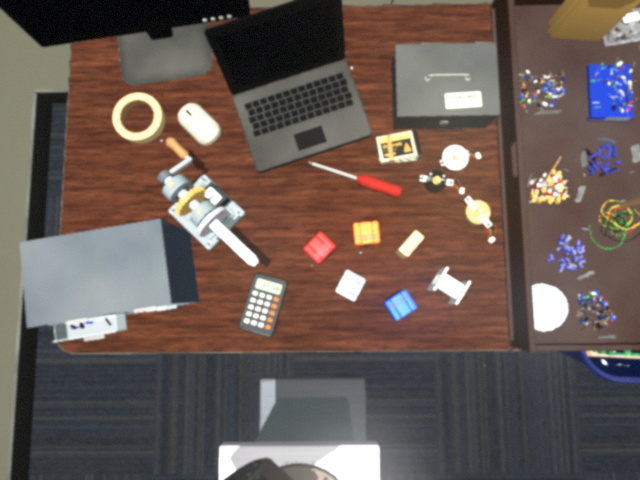

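The top view shows the winder at (205,212) with its arbor tip at (257,264). Three parts are candidates for the parts needed:
- White bobbin at (449,286).
- Plywood cheek at (410,244).
- Grey cap at (350,285), with red (319,247), orange (367,233) and blue (400,305) look-alikes. The grey one fits "steel-grey with black disc".

```bash
cat > m.py <<'E'
from h import *
z=np.load("top.npz"); W=z["W"]; p=z["p"]
def rect(u0,u1,v0,v1,zl,zh):
    w=W[v0:v1,u0:u1].reshape(-1,3); w=w[(w[:,2]>zl)&(w[:,2]<zh)]
    r=cv2.minAreaRect((w[:,:2]*1000).astype(np.float32)); return len(w),r,np.median(w[:,2]),w
for n,a in dict(bobbin=(420,480,258,312,.05,.07),cheek=(390,430,222,264,.05,.07),cap=(328,372,262,306,.042,.06),arbor=(215,275,215,275,.118,.14)).items():
    k,r,zz,w=rect(*a); print(n,k,np.round(r[0],1),np.round(r[1],1),round(r[2],1),"z",round(zz,4))
for n,(u,v) in dict(drawtop=(100,280),drawR=(190,280),drawTR=(185,230),faceplate=(215,222),pill=(190,200),bench=(300,290),laptop=(300,120),lapscreen=(270,40)).items(): print(n,W[v,u].round(3))
w=W[215:335,15:205].reshape(-1,3); w=w[w[:,2]>.1]; print("drawers",np.nanmin(w,0),np.nanmax(w,0))
E
python3 m.py; python3 - <<'E'
import cv2
a=cv2.imread("pics/top.png")[140:330,150:480]
b=cv2.resize(a,(800,460),interpolation=cv2.INTER_CUBIC)
cv2.imwrite("pics/crop.png",b)
E
```

```text
bobbin 169 [ 462.5 -302. ] [54.4 52.1] 56.2 z 0.0598
cheek 304 [ 545.9 -226.7] [21.9 52. ] 48.3 z 0.0603
cap 554 [ 465.4 -106.8] [44.5 49.9] 61.1 z 0.0502
arbor 594 [543.9 107.5] [112.3  26.7] 40.0 z 0.1294
drawtop [0.475 0.328 0.172]
drawR [0.478 0.211 0.046]
drawTR [0.58  0.227 0.037]
faceplate [0.581 0.142 0.13 ]
pill [0.621 0.187 0.138]
bench [ 0.457 -0.005  0.   ]
laptop [ 0.816 -0.007  0.021]
lapscreen [0.93  0.042 0.136]
drawers [0.37905657 0.15404217 0.10002807] [0.59930231 0.47493308 0.17862905]
```

View pics/crop.png

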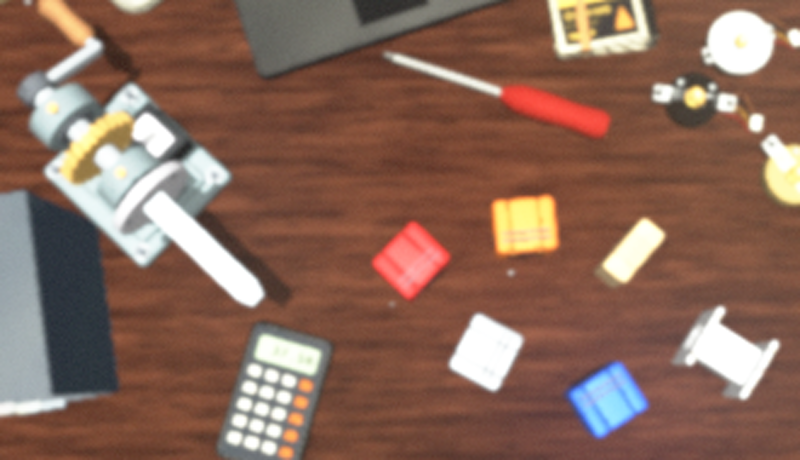

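The enlarged crop confirms the parts: the grey cap at crop (487,352), the bobbin at (730,352) and the cheek at (632,250). The sizes also match: 54x52, 22x52 and 44.5x50. Next I refine the arbor and check clearances.

```bash
cat >> m.py <<'E'
print("----")
d0=np.array([np.cos(np.radians(40)),np.sin(np.radians(40))])
for cam in("top","scene"):
    W=np.load(cam+".npz")["W"].reshape(-1,3); W=W[np.isfinite(W).all(1)]
    rel=W[:,:2]-[.5439,.1075]; s=rel@d0; t=rel@[-d0[1],d0[0]]
    w=W[(abs(t)<.018)&(s>-.045)&(s<.04)&(W[:,2]>.126)&(W[:,2]<.133)]
    c=w.mean(0); u=np.linalg.svd(w[:,:2]-c[:2],full_matrices=0)[2][0]; u*=np.sign(u[0])
    q=(w[:,:2]-c[:2])@[-u[1],u[0]]
    print(cam,len(w),c.round(4),"ang",np.degrees(np.arctan2(u[1],u[0])).round(2),"t pct",(np.percentile(q,[1,50,99])*1000).round(1))
    # tip/root along axis
    a=W[(abs(t)<.02)&(s>-.1)&(s<.1)&(W[:,2]>.1)&(W[:,2]<.16)]; sa=(a[:,:2]-c[:2])@u
    pr=c[:2]+u*0
    print("  s min",(np.percentile(sa[a[:,2]<.128],[0.5])*1000).round(1),"smin",sa.min().round(4)); 
    f=W[(abs(s)<.08)&(abs(t)>.02)&(abs(t)<.032)&(W[:,2]>.1)&(W[:,2]<.14)]; sf=(f[:,:2]-c[:2])@u
    print("  plate s pct",(np.percentile(sf,[1,10,25,50])*1000).round(1),"zrange w",np.percentile(w[:,2],[5,50,95]).round(4))
    print("  bench z",np.median(W[(abs(W[:,0]-.457)<.02)&(abs(W[:,1])<.02)],0).round(4))
    dr=W[(W[:,2]>.15)&(W[:,1]>.17)&(W[:,0]<.6)]; print("  drawers z>.15",dr.min(0).round(3),dr.max(0).round(3))
    for n,c,h in(("bob",(.4625,-.302),.06),("cheek",(.5459,-.2267),.06),("cap",(.4654,-.1068),.05),("blue",(.42,-.215),.05)):
        w=W[(np.hypot(*(W[:,:2]-c).T)<.042)&(abs(W[:,2]-h)<.004)]
        if len(w)>20:
            r=cv2.minAreaRect((w[:,:2]*1000).astype(np.float32)); print("  ",n,len(w),np.round(r[0],1),np.round(r[1],1),round(r[2],1))
E
python3 m.py | sed -n '/----/,$p'
```

```text
----
top 454 [0.5415 0.106  0.1296] ang 46.69 t pct [-8.9 -0.1  8.9]
  s min [-53.3] smin -0.0533
  plate s pct [56.3 56.7 57.  57.6] zrange w [0.1272 0.1296 0.132 ]
  bench z [ 0.4569 -0.0008  0.0009]
  drawers z>.15 [0.396 0.204 0.15 ] [0.582 0.475 0.179]
   bob 122 [ 463.  -302.3] [54.4 50.9] 56.2
   cheek 286 [ 545.9 -226.8] [21.9 51.8] 48.3
   cap 532 [ 465.7 -106.2] [43.8 49.4] 62.2
   blue 559 [ 426.2 -204.6] [43.9 50.1] 31.5
scene 142 [0.5411 0.1037 0.1269] ang 46.68 t pct [-8.3  0.3  8.5]
  s min [-52.9] smin -0.0534
  plate s pct [54.7 56.8 58.  59.2] zrange w [0.1261 0.1268 0.1276]
  bench z [ 4.569e-01 -3.000e-04 -2.100e-03]
  drawers z>.15 [0.402 0.202 0.15 ] [0.585 0.475 0.171]
   bob 262 [ 463.3 -304. ] [56.1 52.5] 56.1
   cheek 282 [ 545.8 -228.8] [23.5 52.5] 48.1
   cap 448 [ 465.3 -108.2] [43.3 49.6] 61.1
   blue 634 [ 425.8 -206.3] [46.1 48.6] 32.4
```

```bash
cat > pl.py <<'E'
from h import *
import sys
from scipy.spatial.transform import Rotation as Ro
def rt(o): return Ro.from_euler("xyz",o,degrees=True)
def plan(way,g):
    """way: list of (xyz, yaw, nrows); tool down. prints rows"""
    o=ctrl.get_obs(); p=np.array(o["tool_pos"]); R=rt(o["orientation"])
    print("t",round(o["clock"],2),"at",p.round(4),np.round(o["orientation"],2),"op",round(o["opening"],4),"F",np.round(o["force"],1))
    for q,yaw,n in way:
        q=np.array(q); Rq=rt([180,0,yaw]); dr=(R.inv()*Rq).as_rotvec(); dp=(q-p)/n
        if n*8.59<np.degrees(np.linalg.norm(dr)) or np.linalg.norm(dp)>.05: print("TOO FAST",np.degrees(np.linalg.norm(dr)),np.linalg.norm(dp))
        for i in range(n):
            print(g,*(R.inv().apply(dp)*100).round(2),*(dr/n).round(3),sep=", ")
            R=R*Ro.from_rotvec(dr/n)
        p=q; print()
E
python3 -c "
from pl import *
plan([((.463,-.303,.16),-123.8,10),((.463,-.303,.023),-123.8,5)],6.4)"
```

```text
t 0.1 at [ 0.1648 -0.6541  0.2337] [ 1.7991e+02 -1.0000e-02 -1.6587e+02] op 0.0876 F [-0.5  0.2 -0.1]
6.4, -3.75, 2.68, 0.74, 0.0, 0.0, -0.073
6.4, -3.94, 2.39, 0.74, 0.0, 0.0, -0.073
6.4, -4.1, 2.1, 0.74, 0.0, 0.0, -0.073
6.4, -4.24, 1.79, 0.74, 0.0, 0.0, -0.073
6.4, -4.36, 1.48, 0.74, 0.0, 0.0, -0.073
6.4, -4.46, 1.15, 0.74, 0.0, 0.0, -0.073
6.4, -4.53, 0.82, 0.74, 0.0, 0.0, -0.073
6.4, -4.58, 0.49, 0.74, 0.0, 0.0, -0.073
6.4, -4.6, 0.15, 0.74, 0.0, 0.0, -0.073
6.4, -4.6, -0.19, 0.74, 0.0, 0.0, -0.073

6.4, 0.0, -0.0, 2.74, 0.0, 0.0, 0.0
6.4, 0.0, -0.0, 2.74, 0.0, 0.0, 0.0
6.4, 0.0, -0.0, 2.74, 0.0, 0.0, 0.0
6.4, 0.0, -0.0, 2.74, 0.0, 0.0, 0.0
6.4, 0.0, -0.0, 2.74, 0.0, 0.0, 0.0
```

move_arm:
  moves: [6.4,-3.75,2.68,0.74,0,0,-0.073,6.4,-3.94,2.39,0.74,0,0,-0.073,6.4,-4.1,2.1,0.74,0,0,-0.073,6.4,-4.24,1.79,0.74,0,0,-0.073,6.4,-4.36,1.48,0.74,0,0,-0.073,6.4,-4.46,1.15,0.74,0,0,-0.073,6.4,-4.53,0.82,0.74,0,0,-0.073,6.4,-4.58,0.49,0.74,0,0,-0.073]

```text
clock: 0.9
tool_pos: [0.4046, -0.3723, 0.175]
orientation: [180.0, 0.0, -132.2]
force: [1.4, -1.4, -0.8]
opening: 0.0637
gripper_force: 0.0
```

move_arm:
  moves: [6.4,-4.6,0.15,0.74,0,0,-0.073,6.4,-4.6,-0.19,0.74,0,0,-0.073,6.4,0,0,0,0,0,0,6.4,0,0,0,0,0,0]

```text
clock: 1.3
tool_pos: [0.4641, -0.303, 0.1601]
orientation: [179.9, -0.0, -123.9]
force: [-1.0, -0.2, 0.3]
opening: 0.064
gripper_force: 0.0
```

```bash
python3 - <<'E'
from pl import *
p,d,m=snap("wrist"); save("w1.png",p); print(m, np.nanmin(d[d>0]))
plan([((.463,-.303,.023),-123.8,6)],6.4)
E
```

```text
{'vertical_fov': 65.70646984690485, 'cx': 320.06499520709843, 'cy': 242.6473301102397, 'cam_to_world': array([[-8.29812639e-01,  5.36870459e-01,  1.52253389e-01,
         4.22898319e-01],
       [ 5.58041960e-01,  7.98137440e-01,  2.27081039e-01,
        -3.63740293e-01],
       [ 3.93971026e-04,  2.73398496e-01, -9.61900778e-01,
         3.10006119e-01],
       [ 0.00000000e+00,  0.00000000e+00,  0.00000000e+00,
         1.00000000e+00]])} 0.050000142
t 1.35 at [ 0.4635 -0.3038  0.1603] [ 1.7995e+02 -1.0000e-02 -1.2400e+02] op 0.064 F [-0.  -0.1  0. ]
6.4, -0.01, 0.01, 2.29, 0.0, -0.0, -0.001
6.4, -0.01, 0.01, 2.29, 0.0, -0.0, -0.001
6.4, -0.01, 0.01, 2.29, 0.0, -0.0, -0.001
6.4, -0.01, 0.01, 2.29, 0.0, -0.0, -0.001
6.4, -0.01, 0.01, 2.29, 0.0, -0.0, -0.001
6.4, -0.01, 0.01, 2.29, 0.0, -0.0, -0.001
```

View pics/w1.png

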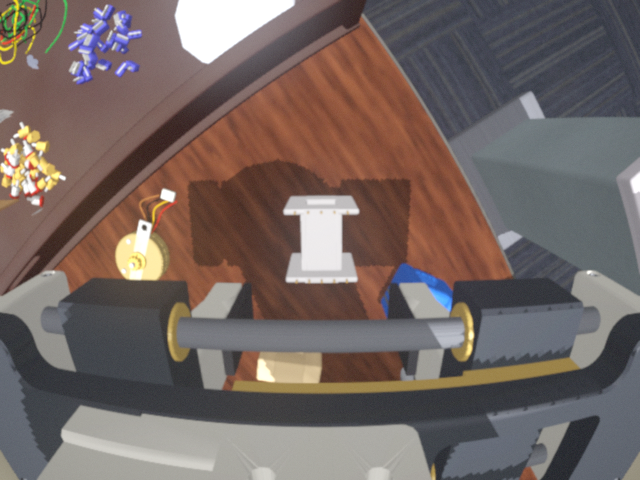

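The wrist view shows the bobbin at (321,238), square to the jaws and centred between them (pads at columns 252 and 388). I descend and grip.

move_arm:
  moves: [6.4,0,0,2.29,0,0,0,6.4,0,0,2.29,0,0,0,6.4,0,0,2.29,0,0,0,6.4,0,0,2.29,0,0,0,6.4,0,0,2.29,0,0,0,6.4,0,0,2.29,0,0,0,6.4,0,0,0,0,0,0]

```text
clock: 2.05
tool_pos: [0.4607, -0.3046, 0.0206]
orientation: [179.7, -0.1, -124.2]
force: [-0.8, 0.2, -0.5]
opening: 0.0638
gripper_force: 0.0
```

move_arm:
  moves: [2,0,0,0,0,0,0,2,0,0,0,0,0,0,2,0,0,0,0,0,0,2,0,0,0,0,0,0,2,0,0,0,0,0,0,2,0,0,0,0,0,0]

```text
clock: 2.65
tool_pos: [0.464, -0.3041, 0.0238]
orientation: [-180.0, 0.0, -124.0]
force: [-1.6, 1.5, 5.7]
opening: 0.0301
gripper_force: 30.0
```

```bash
python3 - <<'E'
from pl import *
# axis from top cam: c=(.5413,.105), u 46.7deg ; pre-insert bobbin centre: s=-53-27-25 = -105
u=np.array([np.cos(np.radians(46.7)),np.sin(np.radians(46.7))]); c=np.array([.5413,.105]); q=c-.105*u; print(q)
o=ctrl.get_obs(); p=o["tool_pos"]
plan([((p[0],p[1],.13),-123.8,3),((.463,-.15,.13),-128,4),((*q,.13),-133.3,6)],2)
E
```

```text
[0.46928907 0.02858386]
t 2.65 at [ 0.464  -0.3041  0.0238] [-1.7995e+02  1.0000e-02 -1.2401e+02] op 0.0301 F [-1.6  1.5  5.7]
2, -0.0, -0.0, -3.54, -0.0, 0.0, -0.001
2, -0.0, -0.0, -3.54, -0.0, 0.0, -0.001
2, -0.0, -0.0, -3.54, -0.0, 0.0, -0.001

2, -3.19, 2.16, 0.0, -0.0, -0.0, 0.018
2, -3.15, 2.22, 0.0, -0.0, -0.0, 0.018
2, -3.11, 2.28, 0.0, -0.0, -0.0, 0.018
2, -3.06, 2.34, 0.0, -0.0, -0.0, 0.018

2, -2.41, 1.75, 0.0, 0.0, -0.0, 0.015
2, -2.38, 1.79, 0.0, 0.0, -0.0, 0.015
2, -2.35, 1.82, 0.0, 0.0, -0.0, 0.015
2, -2.33, 1.86, 0.0, 0.0, -0.0, 0.015
2, -2.3, 1.9, 0.0, 0.0, -0.0, 0.015
2, -2.27, 1.93, 0.0, 0.0, -0.0, 0.015
```

move_arm:
  moves: [2,0,0,-3.5,0,0,0,2,0,0,-3.5,0,0,0,2,0,0,-3.5,0,0,0,2,-3.19,2.16,0,0,0,0.018,2,-3.15,2.22,0,0,0,0.018,2,-3.11,2.28,0,0,0,0.018,2,-3.06,2.34,0,0,0,0.018]

```text
clock: 3.35
tool_pos: [0.4629, -0.1486, 0.1283]
orientation: [-180.0, 0.0, -128.2]
force: [0.4, 0.5, -1.0]
opening: 0.0299
gripper_force: 30.0
```

move_arm:
  moves: [2,-2.41,1.75,0,0,0,0.015,2,-2.38,1.79,0,0,0,0.015,2,-2.35,1.82,0,0,0,0.015,2,-2.33,1.86,0,0,0,0.015,2,-2.3,1.9,0.5,0,0,0.015,2,-2.27,1.93,1,0,0,0.015,2,0,0,0,0,0,0,2,0,0,0,0,0,0]

```text
clock: 4.15
tool_pos: [0.4695, 0.0292, 0.1129]
orientation: [180.0, -0.0, -133.2]
force: [-0.3, -0.4, -0.9]
opening: 0.03
gripper_force: 30.0
```

```bash
cat > look.py <<'E'
from pl import *
o=ctrl.get_obs(); print(np.round(o["tool_pos"],4),np.round(o["orientation"],2),"t",o["clock"])
C=np.array([.5413,.105]); a=np.radians(46.7); u=np.array([np.cos(a),np.sin(a)]); n=np.array([-u[1],u[0]])
P={}
for cam in("scene","top"):
    p,d,m=snap(cam); P[cam]=p; W=cloud(d,m); np.savez("l_"+cam,p=p,W=W)
    w=W.reshape(-1,3); w=w[np.isfinite(w).all(1)]; s=(w[:,:2]-C)@u; t=(w[:,:2]-C)@n
    b=(abs(t)<.016)&(s>-.05)&(s<.03)&(w[:,2]>.124)&(w[:,2]<.135)
    print(cam,"arbor t",(np.percentile(t[b],[2,50,98])*1000).round(1),"z",np.percentile(w[b,2],[5,50,95]).round(4),b.sum())
E
cat look.py > l1.py; cat >> l1.py <<'E'
def crop(p,u0,v0,w,h,k): return cv2.resize(p[v0:v0+h,u0:u0+w],None,fx=k,fy=k,interpolation=cv2.INTER_CUBIC)
save("l1.png",np.hstack([crop(P["scene"],200,170,130,150,3),crop(P["top"],190,200,130,150,3)]))
E
python3 l1.py
```

```text
[0.4695 0.0292 0.1129] [ 1.7998e+02 -5.0000e-02 -1.3320e+02] t 4.15
scene arbor t [-9.  -1.   7.2] z [0.1259 0.1267 0.1275] 66Traceback (most recent call last):
  File "l1.py", line 9, in <module>
    print(cam,"arbor t",(np.percentile(t[b],[2,50,98])*1000).round(1),"z",np.percentile(w[b,2],[5,50,95]).round(4),b.sum())
                         ~~~~~~~~~~~~~^^^^^^^^^^^^^^^^
    return _quantile_unchecked(
        a, q, axis, out, overwrite_input, method, keepdims, weights)
    return _ureduce(a,
                    func=_quantile_ureduce_func,
    ...<5 lines>...
                    overwrite_input=overwrite_input,
                    method=method)
    r = func(a, **kwargs)
    result = _quantile(arr,
                       quantiles=q,
    ...<2 lines>...
                       out=out,
                       weights=wgt)
    slices_having_nans = np.isnan(arr[-1, ...])
                                  ~~~^^^^^^^^^
IndexError: index -1 is out of bounds for axis 0 with size 0
```

```bash
cat > l2.py <<'E'
from look0 import *
w=W.reshape(-1,3); k=np.isfinite(w).all(1); s=(w[:,:2]-C)@u; t=(w[:,:2]-C)@n
f=k&(abs(s+.132)<.008)&(abs(t)<.045)&(w[:,2]>.07)&(w[:,2]<.17)
print("flange n",f.sum(),"s",np.percentile(s[f],[5,50,95]).round(4),"t",(np.percentile(t[f],[1,99])*1000).round(1),"z",np.percentile(w[f,2],[1,99]).round(4))
sf=np.polyfit(t[f],s[f],1); print("slope deg",np.degrees(np.arctan(sf[0])))
E
sed -e 's/("scene","top")/("scene",)/' look.py > look0.py; cat >> l2.py <<'E'
def crop(p,u0,v0,w,h,k): return cv2.resize(p[v0:v0+h,u0:u0+w],None,fx=k,fy=k,interpolation=cv2.INTER_CUBIC)
q,dw,mw=snap("wrist"); np.savez("l_wrist",p=q,d=dw,T=mw["cam_to_world"])
save("l2.png",np.hstack([crop(P["scene"],200,170,150,160,3),cv2.resize(q[0:480,160:480],(320,480))]))
E
python3 l2.py
```

```text
[0.4697 0.0283 0.1133] [ 1.8000e+02 -1.0000e-02 -1.3331e+02] t 4.25
scene arbor t [-9.  -1.7  7.1] z [0.126  0.1268 0.1276] 65
flange n 1050 s [-0.1331 -0.1309 -0.1286] t [-27.1  23.8] z [0.0882 0.1486]
slope deg -0.3213711732105245
```

View pics/l2.png

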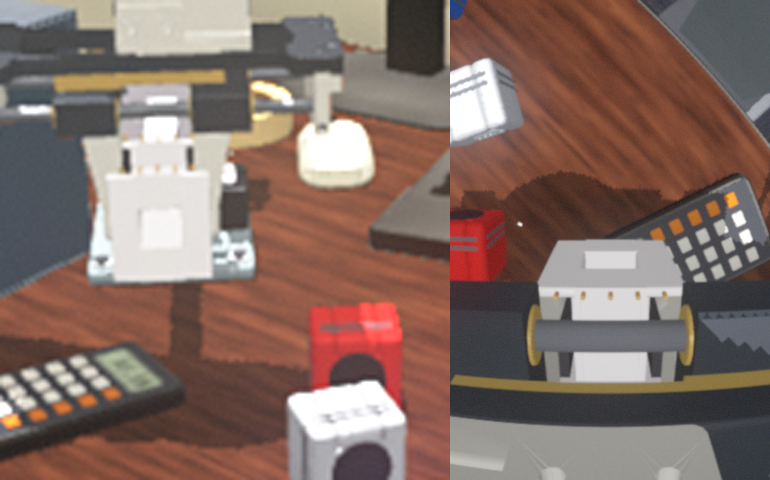

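The scene crop shows the arbor end through the bobbin's bore at crop (160,228), nearly centred. The bobbin is 0.9 mm off to -n, and its height is within 0.6 mm. I correct this and start sliding it on.

move_arm:
  moves: [2,0,0.09,0.03,0,0,0,2,-1,0,0,0,0,0,2,-1,0,0,0,0,0,2,-1,0,0,0,0,0,2,-0.7,0,0,0,0,0,2,-0.5,0,0,0,0,0,2,0,0,0,0,0,0]

```text
clock: 5.05
tool_pos: [0.4984, 0.0604, 0.1126]
orientation: [180.0, -0.0, -133.3]
force: [-0.3, -0.1, -0.6]
opening: 0.0299
gripper_force: 30.0
```

move_arm:
  moves: [2,-1,0,0,0,0,0,2,-1,0,0,0,0,0,2,-1,0,0,0,0,0,2,-1,0,0,0,0,0,2,-0.8,0,0,0,0,0,2,0,0,0,0,0,0]

```text
clock: 5.65
tool_pos: [0.5318, 0.0956, 0.1127]
orientation: [-180.0, 0.0, -133.3]
force: [-0.5, -0.1, -1.1]
opening: 0.0298
gripper_force: 30.0
```

```bash
python3 - <<'E'
from h import *
o=ctrl.get_obs(); print(o["tool_pos"],o["force"],o["moment"])
u=np.array([np.cos(np.radians(46.7)),np.sin(np.radians(46.7))]); n=np.array([-u[1],u[0]])
r=o["tool_pos"][:2]-[.5413,.105]; print("s,t",r@u,r@n)
E
```

```text
[0.53175693 0.09562706 0.11272071] [-0.48381965 -0.12264964 -1.08597281] [-0.00462675  0.08830215  0.04834844]
s,t -0.013366182213524373 0.0005170561747719432
```

move_arm:
  moves: [2,-0.8,0,0.1,0,0,0,2,0,0,0,0,0,0,4.6,0,0,0,0,0,0,4.6,0,0,0,0,0,0,4.6,0,0,0,0,0,0,4.6,0,0,0,0,0,0,4.6,0,0,-1.5,0,0,0,4.6,0,0,-2,0,0,0]

```text
clock: 6.45
tool_pos: [0.5356, 0.1001, 0.1463]
orientation: [180.0, -0.1, -133.3]
force: [0.0, 0.9, -0.0]
opening: 0.0462
gripper_force: 0.0
```

move_arm:
  moves: [4.6,0,0,-3,0,0,0,7,0,0,-3,0,0,0,7,0,0,0,0,0,0]

```text
clock: 6.75
tool_pos: [0.5386, 0.1013, 0.2114]
orientation: [-179.8, 0.4, -133.3]
force: [0.1, -0.4, -0.4]
opening: 0.0568
gripper_force: 0.0
```

```bash
python3 - <<'E'
from pl import *
plan([((.546,-.228,.12),-131.8,8),((.546,-.228,.025),-131.8,4)],7)
E
```

```text
t 6.75 at [0.5386 0.1013 0.2114] [-179.81    0.38 -133.28] op 0.0568 F [ 0.1 -0.4 -0.4]
7, 2.94, -2.88, 1.13, -0.0, 0.001, -0.003
7, 2.95, -2.88, 1.13, -0.0, 0.001, -0.003
7, 2.96, -2.87, 1.13, -0.0, 0.001, -0.003
7, 2.97, -2.86, 1.14, -0.0, 0.001, -0.003
7, 2.97, -2.85, 1.14, -0.0, 0.001, -0.003
7, 2.98, -2.84, 1.14, -0.0, 0.001, -0.003
7, 2.99, -2.83, 1.14, -0.0, 0.001, -0.003
7, 3.0, -2.82, 1.14, -0.0, 0.001, -0.003

7, 0.0, -0.0, 2.38, 0.0, 0.0, 0.0
7, 0.0, -0.0, 2.38, 0.0, 0.0, 0.0
7, 0.0, -0.0, 2.38, 0.0, 0.0, 0.0
7, 0.0, -0.0, 2.38, 0.0, 0.0, 0.0
```

move_arm:
  moves: [7,2.95,-2.88,1.13,0,0,-0.003,7,2.95,-2.88,1.13,0,0,-0.003,7,2.95,-2.87,1.13,0,0,-0.003,7,2.96,-2.86,1.13,0,0,-0.003,7,2.96,-2.85,1.13,0,0,-0.003,7,2.97,-2.84,1.13,0,0,-0.003,7,2.97,-2.83,1.13,0,0,-0.003,7,2.98,-2.82,1.13,0,0,-0.003]

```text
clock: 7.55
tool_pos: [0.5431, -0.23, 0.1157]
orientation: [180.0, 0.0, -131.9]
force: [0.5, 0.2, -0.2]
opening: 0.0698
gripper_force: 0.0
```

move_arm:
  moves: [7,0,0,0,0,0,0,7,0,0,0,0,0,0,7,0,0,0,0,0,0]

```text
clock: 7.85
tool_pos: [0.5434, -0.228, 0.1164]
orientation: [180.0, 0.0, -131.9]
force: [-0.2, -0.0, -0.1]
opening: 0.07
gripper_force: 0.0
```

```bash
cat > wl.py <<'E'
from pl import *
# world point cloud from the wrist fisheye
def wcloud():
    p,d,m=snap("wrist"); f=240/np.tan(np.radians(m["vertical_fov"]/2)); v,u=np.mgrid[0:480,0:640]
    x=u-m["cx"]; y=v-m["cy"]; r=np.hypot(x,y)+1e-9; th=r/f; k=np.tan(th)/r
    W=np.stack([x*k*d,y*k*d,d],-1)@m["cam_to_world"][:3,:3].T+m["cam_to_world"][:3,3]; W[d==0]=np.nan; return p,W
def top(W,c,h,rad=.045,dz=.004):
    w=W.reshape(-1,3); w=w[np.isfinite(w).all(1)]; w=w[(np.hypot(*(w[:,:2]-c).T)<rad)&(abs(w[:,2]-h)<dz)]
    r=cv2.minAreaRect((w[:,:2]*1000).astype(np.float32)); print(len(w),np.round(r[0],1),np.round(r[1],1),round(r[2],1),"z",np.median(w[:,2]).round(4)) 
E
python3 - <<'E'
from wl import *
p,W=wcloud(); top(W,(.546,-.228),.06)
plan([((.546,-.228,.025),-131.8,4)],7)
q,d,m=snap("top"); V=cloud(d,m); np.savez("l_top",p=q,W=V)
w=V.reshape(-1,3); w=w[np.isfinite(w).all(1)]
u=np.array([np.cos(np.radians(46.7)),np.sin(np.radians(46.7))]); n=np.array([-u[1],u[0]]); r=w[:,:2]-[.5415,.106]; s=r@u;t=r@n
f=(abs(t)<.035)&(s>-.045)&(s<.05)&(w[:,2]>.143)&(w[:,2]<.153)
print("flange tops",np.histogram(s[f],np.arange(-.045,.05,.005)), (np.percentile(t[f],[1,99])*1000).round(1),np.median(w[f,2]))
E
```

```text
3018 [ 546.3 -226.8] [22.2 51.9] 48.1 z 0.0597
t 7.9 at [ 0.5436 -0.2276  0.1167] [-1.7998e+02  2.0000e-02 -1.3189e+02] op 0.0697 F [ 0.3  0.1 -0.1]
7, -0.03, -0.05, 2.29, -0.0, 0.0, -0.0
7, -0.03, -0.05, 2.29, -0.0, 0.0, -0.0
7, -0.03, -0.05, 2.29, -0.0, 0.0, -0.0
7, -0.03, -0.05, 2.29, -0.0, 0.0, -0.0

flange tops (array([ 0,  0,  0,  0,  0,  0,  0,  0,  0,  0,  0,  0, 60,  5,  0,  0,  0,
        0]), array([-4.50000000e-02, -4.00000000e-02, -3.50000000e-02, -3.00000000e-02,
       -2.50000000e-02, -2.00000000e-02, -1.50000000e-02, -1.00000000e-02,
       -5.00000000e-03, -2.08166817e-17,  5.00000000e-03,  1.00000000e-02,
        1.50000000e-02,  2.00000000e-02,  2.50000000e-02,  3.00000000e-02,
        3.50000000e-02,  4.00000000e-02,  4.50000000e-02])) [-13.5  25. ] 0.14822983408846335
```

move_arm:
  moves: [7,-0.05,-0.04,2.29,0,0,0,7,-0.05,-0.04,2.29,0,0,0,7,-0.06,-0.04,2.29,0,0,0,7,-0.06,-0.04,2.29,0,0,0,7,0,0,0,0,0,0,4,0,0,0,0,0,0,4,0,0,0,0,0,0,4,0,0,0,0,0,0]

```text
clock: 8.75
tool_pos: [0.547, -0.2277, 0.0264]
orientation: [-179.9, 0.1, -131.9]
force: [-2.2, 1.3, 6.8]
opening: 0.0521
gripper_force: 29.9
```

move_arm:
  moves: [4,0,0,0,0,0,0,4,0,0,0,0,0,0,4,0,0,0,0,0,0]

```text
clock: 9.05
tool_pos: [0.547, -0.2277, 0.0264]
orientation: [-179.9, 0.1, -131.9]
force: [-1.2, 3.4, 6.4]
opening: 0.0522
gripper_force: 30.0
```

```bash
python3 - <<'E'
from pl import *
u=np.array([np.cos(np.radians(46.7)),np.sin(np.radians(46.7))]); n=np.array([-u[1],u[0]]); c=np.array([.5413,.105]); q=c-.095*u+.0005*n; print(q)
p=ctrl.get_obs()["tool_pos"]
plan([((p[0],p[1],.12),-131.8,3),((*q,.114),-133.3,8)],4)
E
```

```text
[0.47578337 0.0362045 ]
t 9.05 at [ 0.547  -0.2277  0.0264] [-1.7989e+02  9.0000e-02 -1.3193e+02] op 0.0522 F [-1.2  3.4  6.4]
4, -0.0, -0.01, -3.12, -0.001, 0.0, -0.001
4, -0.0, -0.0, -3.12, -0.001, 0.0, -0.001
4, -0.0, -0.0, -3.12, -0.001, 0.0, -0.001

4, -1.87, 2.86, 0.08, 0.0, -0.0, 0.003
4, -1.86, 2.87, 0.08, 0.0, -0.0, 0.003
4, -1.85, 2.87, 0.08, 0.0, -0.0, 0.003
4, -1.84, 2.88, 0.08, 0.0, -0.0, 0.003
4, -1.83, 2.89, 0.08, 0.0, -0.0, 0.003
4, -1.82, 2.89, 0.08, 0.0, -0.0, 0.003
4, -1.81, 2.9, 0.08, 0.0, -0.0, 0.003
4, -1.8, 2.9, 0.08, 0.0, -0.0, 0.003
```

move_arm:
  moves: [4,0,0,-3,0,0,0,4,0,0,-3,0,0,0,4,0,0,-3,0,0,0,4,-1.87,2.86,0,0,0,0.003,4,-1.86,2.87,0,0,0,0.003,4,-1.85,2.87,0,0,0,0.003,4,-1.84,2.88,0,0,0,0.003]

```text
clock: 9.75
tool_pos: [0.5104, -0.0947, 0.1154]
orientation: [-180.0, 0.1, -132.7]
force: [1.4, -0.1, -0.4]
opening: 0.0517
gripper_force: 30.0
```

move_arm:
  moves: [4,-1.83,2.89,0,0,0,0.003,4,-1.82,2.89,0,0,0,0.003,4,-1.81,2.9,0,0,0,0.003,4,-1.8,2.9,0,0,0,0.003,4,0,0,0,0,0,0,4,0,0,0,0,0,0,4,0,0,0,0,0,0]

```text
clock: 10.45
tool_pos: [0.4755, 0.036, 0.1151]
orientation: [-180.0, 0.0, -133.3]
force: [-0.1, -0.0, -0.3]
opening: 0.0522
gripper_force: 30.0
```

```bash
cat > l3.py <<'E'
import sys
from look0 import *
S0,hh=map(float,sys.argv[1:3])
w=W.reshape(-1,3); k=np.isfinite(w).all(1); s=(w[:,:2]-C)@u; t=(w[:,:2]-C)@n
f=k&(abs(s-S0)<.008)&(abs(t)<.045)&(abs(w[:,2]-.12)<.045)
r=np.array(o["tool_pos"][:2])-C; print("tool s,t",r@u,r@n)
print("face n",f.sum(),"s",np.percentile(s[f],[5,50,95]).round(4),"t",(np.percentile(t[f],[1,99])*1000).round(1),"z",np.percentile(w[f,2],[1,99]).round(4))
sf=np.polyfit(t[f],s[f],1); print("slope deg",np.degrees(np.arctan(sf[0])))
E
python3 l3.py -.106 .03
```

```text
[0.4755 0.036  0.1151] [-1.7999e+02  2.0000e-02 -1.3332e+02] t 10.45
scene arbor t [-14.6   0.9  14.8] z [0.1279 0.1315 0.1342] 98
tool s,t -0.095363301110587 0.0005388858039198488
face n 1727 s [-0.1086 -0.1063 -0.103 ] t [-43.3  43. ] z [0.0884 0.1634]
slope deg 0.15954737052452958
```

move_arm:
  moves: [4,-1,0,-0.05,0,0,0,4,-1,0,0,0,0,0,4,-1,0,0,0,0,0,4,-0.7,0,0,0,0,0,4,-0.7,0,0,0,0,0,4,-0.4,0,0,0,0,0,4,0,0,0,0,0,0]

```text
clock: 11.2
tool_pos: [0.5087, 0.0716, 0.1152]
orientation: [180.0, -0.0, -133.3]
force: [-0.1, -0.2, -1.3]
opening: 0.0518
gripper_force: 30.0
```

move_arm:
  moves: [4,-0.6,0,0,0,0,0,4,-0.6,0,0,0,0,0,4,-0.6,0,0,0,0,0,4,-0.6,0,0,0,0,0,4,-0.6,0,0,0,0,0,4,0,0,0,0,0,0]

```text
clock: 11.8
tool_pos: [0.5296, 0.0937, 0.1153]
orientation: [-180.0, 0.0, -133.3]
force: [-0.1, -0.6, -0.4]
opening: 0.0519
gripper_force: 30.0
```

move_arm:
  moves: [4,-0.3,0,0,0,0,0,4,-0.2,0,0,0,0,0,4,-0.2,0,0,0,0,0,4,0,0,0,0,0,0]

```text
clock: 12.2
tool_pos: [0.534, 0.0983, 0.1154]
orientation: [-180.0, 0.0, -133.3]
force: [-0.2, 0.2, -1.1]
opening: 0.052
gripper_force: 30.0
```

move_arm:
  moves: [4,-0.2,0,0,0,0,0,4,-0.1,0,0,0,0,0,4,0,0,0,0,0,0]

```text
clock: 12.5
tool_pos: [0.536, 0.1004, 0.1154]
orientation: [-180.0, 0.0, -133.3]
force: [0.1, 0.1, -1.3]
opening: 0.052
gripper_force: 30.0
```

move_arm:
  moves: [4,-0.1,0,0,0,0,0,4,-0.1,0,0,0,0,0,4,0,0,0,0,0,0]

```text
clock: 12.8
tool_pos: [0.536, 0.1008, 0.115]
orientation: [180.0, -0.2, -133.3]
force: [-3.2, -2.6, 1.3]
opening: 0.0518
gripper_force: 30.0
```

move_arm:
  moves: [4,-0.1,0,0,0,0,0,4,-0.1,0,0,0,0,0,4,-0.1,0,0,0,0,0,4,0,0,0,0,0,0]

```text
clock: 13.2
tool_pos: [0.5358, 0.1009, 0.1145]
orientation: [179.9, -0.5, -133.4]
force: [-8.8, -11.2, 4.4]
opening: 0.0521
gripper_force: 30.0
```

```bash
python3 - <<'E'
from h import *
o=ctrl.get_obs(); C=np.array([.5413,.105]);u=np.array([np.cos(np.radians(46.7)),np.sin(np.radians(46.7))]); n=np.array([-u[1],u[0]])
r=o["tool_pos"][:2]-C; print(o["tool_pos"],r@u,r@n,o["force"],o["moment"])
E
```

```text
[0.53584482 0.10085837 0.11446501] -0.006755426133151335 0.00112972173473303 [ -8.80672348 -11.19530461   4.44957226] [-3.51989503  2.92128077 -0.16907671]
```

move_arm:
  moves: [4,0.3,0,0,0,0,0,4,0,0,0,0,0,0,7,0,0,0,0,0,0,7,0,0,0,0,0,0,7,0,0,0,0,0,0,7,0,0,-2,0,0,0,7,0,0,-3.5,0,0,0,7,0,0,-3.5,0,0,0]

```text
clock: 14.0
tool_pos: [0.5372, 0.102, 0.2062]
orientation: [180.0, -0.0, -133.3]
force: [0.7, 0.2, -0.3]
opening: 0.07
gripper_force: 0.0
```

```bash
python3 - <<'E'
from pl import *
plan([((.4655,-.107,.12),-118.5,7)],7)
E
```

```text
t 14.0 at [0.5372 0.102  0.2062] [ 1.8000e+02 -3.0000e-02 -1.3329e+02] op 0.07 F [ 0.7  0.2 -0.3]
7, 2.87, -1.3, 1.23, 0.0, -0.0, -0.037
7, 2.92, -1.19, 1.23, 0.0, -0.0, -0.037
7, 2.96, -1.09, 1.23, 0.0, -0.0, -0.037
7, 3.0, -0.98, 1.23, 0.0, -0.0, -0.037
7, 3.04, -0.86, 1.23, 0.0, -0.0, -0.037
7, 3.07, -0.75, 1.23, 0.0, -0.0, -0.037
7, 3.09, -0.64, 1.23, 0.0, -0.0, -0.037
```

move_arm:
  moves: [7,2.87,-1.3,0.5,0,0,-0.037,7,2.92,-1.19,0.6,0,0,-0.037,7,2.96,-1.09,1.2,0,0,-0.037,7,3,-0.98,1.5,0,0,-0.037,7,3.04,-0.86,1.6,0,0,-0.037,7,3.07,-0.75,1.6,0,0,-0.037,7,3.09,-0.64,1.6,0,0,-0.037,7,0,0,0,0,0,0]

```text
clock: 14.8
tool_pos: [0.463, -0.1093, 0.1175]
orientation: [179.8, -0.1, -118.6]
force: [0.4, 0.9, 0.1]
opening: 0.0704
gripper_force: 0.0
```

move_arm:
  moves: [7,0,0,0,0,0,0,7,0,0,0,0,0,0]

```text
clock: 15.0
tool_pos: [0.4665, -0.1067, 0.12]
orientation: [-179.9, 0.0, -118.5]
force: [0.8, 0.6, -0.1]
opening: 0.0703
gripper_force: 0.0
```

```bash
python3 - <<'E'
from wl import *
p,W=wcloud(); top(W,(.4655,-.107),.05)
save("w2.png",p)
plan([((.4655,-.107,.02),-118.5,4)],7)
s,d,m=snap("scene"); save("s3.png",np.hstack([cv2.resize(s[150:310,190:340],None,fx=3,fy=3,interpolation=cv2.INTER_CUBIC)]))
q,d,m=snap("top"); V=cloud(d,m); np.savez("l_top",p=q,W=V)
w=V.reshape(-1,3); w=w[np.isfinite(w).all(1)]
u=np.array([np.cos(np.radians(46.7)),np.sin(np.radians(46.7))]); n=np.array([-u[1],u[0]]); r=w[:,:2]-[.5415,.106]; s=r@u;t=r@n
f=(abs(t)<.035)&(s>-.06)&(s<.07)&(w[:,2]>.14)&(w[:,2]<.16)
h,e=np.histogram(s[f]*1000,np.arange(-60,72,2.5)); print([(a,b) for a,b in zip(e,h) if b]); print((np.percentile(t[f],[1,99])*1000).round(1))
E
```

```text
4974 [ 465.9 -106.8] [43.3 49.8] 61.7 z 0.0495
t 15.05 at [ 0.4665 -0.1065  0.12  ] [-1.7992e+02  5.0000e-02 -1.1844e+02] op 0.0701 F [ 1.  -1.2 -1. ]
7, 0.03, 0.02, 2.5, -0.0, 0.0, 0.0
7, 0.03, 0.02, 2.5, -0.0, 0.0, 0.0
7, 0.02, 0.02, 2.5, -0.0, 0.0, 0.0
7, 0.02, 0.02, 2.5, -0.0, 0.0, 0.0

[(np.float64(-20.0), np.int64(40)), (np.float64(-17.5), np.int64(26)), (np.float64(-15.0), np.int64(28)), (np.float64(-12.5), np.int64(33)), (np.float64(-10.0), np.int64(34)), (np.float64(-7.5), np.int64(38)), (np.float64(-5.0), np.int64(40)), (np.float64(-2.5), np.int64(38)), (np.float64(0.0), np.int64(36)), (np.float64(2.5), np.int64(48)), (np.float64(5.0), np.int64(28)), (np.float64(50.0), np.int64(2)), (np.float64(52.5), np.int64(67)), (np.float64(55.0), np.int64(60)), (np.float64(57.5), np.int64(54)), (np.float64(60.0), np.int64(42)), (np.float64(62.5), np.int64(34)), (np.float64(65.0), np.int64(1))]
[-27.4  26.5]
```

View pics/s3.png

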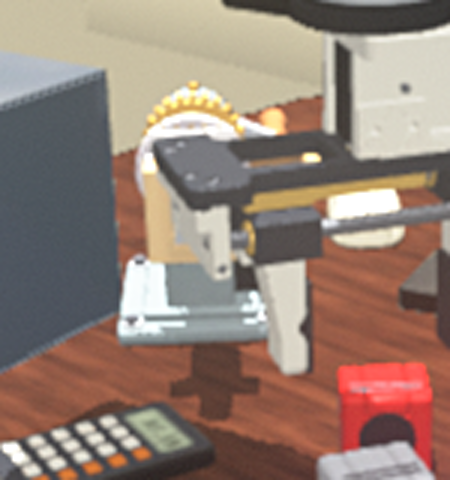

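The cheek spans s from -20 to 2 mm, followed by the bobbin up to the plate at 57 mm. That totals 76–77 mm, so both are home. The grey cap is centred under the jaws, so I grip it.

move_arm:
  moves: [7,0.02,0.02,2.5,0,0,0,7,0.02,0.02,2.5,0,0,0,7,0.02,0.02,2.5,0,0,0,7,0.01,0.01,2.4,0,0,0,7,0,0,0,0,0,0,4,0,0,0,0,0,0,4,0,0,0,0,0,0,4,0,0,0,0,0,0]

```text
clock: 15.95
tool_pos: [0.4655, -0.1072, 0.0216]
orientation: [-179.9, 0.1, -118.5]
force: [0.3, 0.4, 0.7]
opening: 0.0514
gripper_force: 0.0
```

move_arm:
  moves: [4,0,0,0,0,0,0,4,0,0,0,0,0,0,4,0,0,0,0,0,0]

```text
clock: 16.25
tool_pos: [0.4655, -0.1072, 0.0216]
orientation: [-179.9, 0.1, -118.5]
force: [-1.7, 2.1, 7.6]
opening: 0.0499
gripper_force: 30.0
```

```bash
python3 - <<'E'
from pl import *
u=np.array([np.cos(np.radians(46.7)),np.sin(np.radians(46.7))]); n=np.array([-u[1],u[0]]); c=np.array([.5413,.105]); q=c-.1*u+.0005*n; print(q)
p=np.array(ctrl.get_obs()["tool_pos"])
plan([(p+[0,0,.0945],-118.5,3),((*q,p[2]+.0945),-133.3,6)],4)
E
```

```text
[0.47235428 0.03256563]
t 16.25 at [ 0.4655 -0.1072  0.0216] [-1.7989e+02  8.0000e-02 -1.1845e+02] op 0.0499 F [-1.7  2.1  7.6]
4, -0.0, -0.01, -3.15, -0.001, 0.0, 0.0
4, -0.0, -0.0, -3.15, -0.001, 0.0, 0.0
4, -0.0, -0.0, -3.15, -0.001, 0.0, 0.0

4, -2.1, 1.01, 0.0, 0.0, -0.0, 0.043
4, -2.06, 1.1, 0.0, 0.0, -0.0, 0.043
4, -2.01, 1.19, 0.0, 0.0, -0.0, 0.043
4, -1.95, 1.27, 0.0, 0.0, -0.0, 0.043
4, -1.9, 1.36, 0.0, 0.0, -0.0, 0.043
4, -1.84, 1.44, 0.0, 0.0, -0.0, 0.043
```

move_arm:
  moves: [4,0,0,-3.2,0,0,0,4,0,0,-3.2,0,0,0,4,0,0,-3.1,0,0,0,4,-2.1,1.01,0,0,0,0.043,4,-2.06,1.1,0,0,0,0.043,4,-2.01,1.19,0,0,0,0.043,4,-1.95,1.27,0,0,0,0.043,4,-1.9,1.36,0,0,0,0.043]

```text
clock: 17.05
tool_pos: [0.4699, 0.0099, 0.1157]
orientation: [-180.0, 0.0, -130.9]
force: [0.7, 0.6, -1.2]
opening: 0.0502
gripper_force: 30.0
```

move_arm:
  moves: [4,-1.84,1.44,0,0,0,0.043,4,0,0,0,0,0,0,4,0,0,0,0,0,0,4,0,0,0,0,0,0]

```text
clock: 17.45
tool_pos: [0.471, 0.032, 0.1154]
orientation: [180.0, -0.0, -133.2]
force: [0.3, 0.5, -1.2]
opening: 0.0498
gripper_force: 30.0
```

```bash
python3 l3.py -.122 .025; python3 - <<'E'
from h import *
z=np.load("l_scene.npz"); save("l4.png",cv2.resize(z["p"][150:310,190:340],None,fx=3,fy=3,interpolation=cv2.INTER_CUBIC))
E
```

```text
[0.471  0.032  0.1154] [ 1.7999e+02 -1.0000e-02 -1.3325e+02] t 17.45
scene arbor t [-14.4  -0.5  15.1] z [0.1258 0.1281 0.1343] 135
tool s,t -0.10131556835496518 0.001109426406217809
face n 1037 s [-0.1248 -0.1221 -0.1146] t [-40.1  40.6] z [0.0936 0.1581]
slope deg 0.22790444413408473
```

View pics/l4.png

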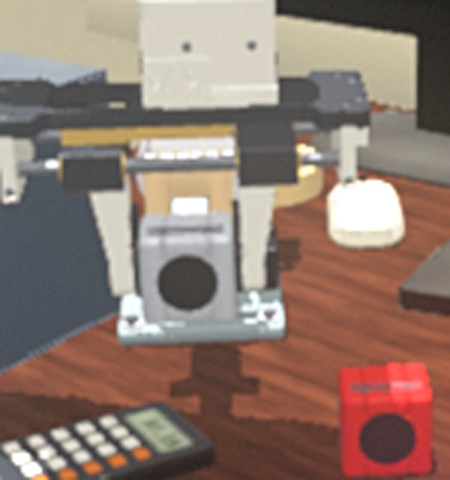

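The crop shows the cap held level, with the black disc facing outward at (187,283) and the arbor tip behind it at (190,206). I trim y by -0.6 mm and slide it on.

move_arm:
  moves: [4,-0.8,-0.06,-0.05,0,0,0,4,-0.8,0,0,0,0,0,4,-0.8,0,0,0,0,0,4,-0.8,0,0,0,0,0,4,-0.5,0,0,0,0,0,4,-0.3,0,0,0,0,0,4,0,0,0,0,0,0]

```text
clock: 18.2
tool_pos: [0.4994, 0.0615, 0.1157]
orientation: [180.0, -0.0, -133.2]
force: [0.6, 0.1, -1.5]
opening: 0.0497
gripper_force: 30.0
```

move_arm:
  moves: [4,-0.5,0,0,0,0,0,4,-0.5,0,0,0,0,0,4,-0.4,0,0,0,0,0,4,-0.2,0,0,0,0,0,4,0,0,0,0,0,0]

```text
clock: 18.7
tool_pos: [0.5103, 0.073, 0.1158]
orientation: [180.0, -0.0, -133.3]
force: [-0.3, -1.3, -1.4]
opening: 0.0498
gripper_force: 30.0
```

move_arm:
  moves: [4,-0.1,0,0,0,0,0,4,-0.1,0,0,0,0,0,4,-0.1,0,0,0,0,0,4,0,0,0,0,0,0]

```text
clock: 19.1
tool_pos: [0.5123, 0.075, 0.1159]
orientation: [-180.0, 0.0, -133.3]
force: [-0.2, 0.5, -1.9]
opening: 0.0495
gripper_force: 30.0
```

move_arm:
  moves: [4,-0.1,0,0,0,0,0,4,-0.1,0,0,0,0,0,4,-0.1,0,0,0,0,0,4,0,0,0,0,0,0]

```text
clock: 19.5
tool_pos: [0.5129, 0.0761, 0.1155]
orientation: [180.0, -0.2, -133.3]
force: [-4.5, -4.0, 0.2]
opening: 0.0501
gripper_force: 30.0
```

move_arm:
  moves: [4,-0.1,0,0,0,0,0,4,-0.1,0,0,0,0,0,4,-0.1,0,0,0,0,0,4,0,0,0,0,0,0]

```text
clock: 19.9
tool_pos: [0.5127, 0.0762, 0.115]
orientation: [179.9, -0.5, -133.3]
force: [-8.3, -10.6, 4.8]
opening: 0.05
gripper_force: 30.0
```

move_arm:
  moves: [4,0.3,0,0,0,0,0,4,0,0,0,0,0,0,7,0,0,0,0,0,0,7,0,0,0,0,0,0,7,0,0,0,0,0,0,7,0,0,-2,0,0,0,7,0,0,-3.5,0,0,0,7,0,0,-3.5,0,0,0]

```text
clock: 20.7
tool_pos: [0.5143, 0.0774, 0.2068]
orientation: [180.0, -0.0, -133.2]
force: [0.2, -0.1, -0.7]
opening: 0.0698
gripper_force: 0.0
```

move_arm:
  moves: [7,3,-3,-1,0,0,0,7,3,-3,-1,0,0,0,7,3,-3,-1,0,0,0,7,3,-3,0,0,0,0,7,3,-3,0,0,0,0,7,0,-3,0,0,0,0,7,0,-3,0,0,0,0,7,0,0,0,0,0,0]

```text
clock: 21.5
tool_pos: [0.5666, -0.1781, 0.2353]
orientation: [-180.0, -0.0, -133.4]
force: [-0.5, 0.8, -0.5]
opening: 0.07
gripper_force: 0.0
```

```bash
python3 - <<'E'
from h import *
P={}
u=np.array([np.cos(np.radians(46.7)),np.sin(np.radians(46.7))]); n=np.array([-u[1],u[0]])
o=ctrl.get_obs(); print(o["tool_pos"],o["clock"])
for cam in("top","scene"):
    p,d,m=snap(cam); P[cam]=p; V=cloud(d,m)
    w=V.reshape(-1,3); w=w[np.isfinite(w).all(1)]; r=w[:,:2]-[.5415,.106]; s=r@u;t=r@n
    for lo,hi in((.135,.1445),(.1445,.16)):
        f=(abs(t)<.03)&(s>-.09)&(s<.07)&(w[:,2]>lo)&(w[:,2]<hi)
        h,e=np.histogram(s[f]*1000,np.arange(-90,72,2)); print(cam,lo,[(int(a),int(b)) for a,b in zip(e,h) if b])
c=lambda p,u0,v0:cv2.resize(p[v0:v0+150,u0:u0+130],None,fx=3,fy=3,interpolation=cv2.INTER_CUBIC)
save("fin.png",np.hstack([c(P["scene"],200,160),c(P["top"],160,170)]))
E
```

```text
[ 0.56657679 -0.17809506  0.23534289] 21.5
top 0.135 []
top 0.1445 []
scene 0.135 [(-66, 6), (-64, 34), (-62, 45), (-60, 31), (-58, 16), (-56, 11), (-54, 16), (-52, 9), (-50, 8), (-48, 15), (-46, 10), (-44, 13), (-42, 7), (-40, 13), (-38, 9), (-36, 7), (-34, 19), (-32, 7), (-30, 11), (-28, 6), (-26, 11), (-24, 7), (-22, 11), (-20, 49), (-18, 27), (-16, 10), (0, 2), (2, 1), (4, 1), (48, 1), (50, 26), (52, 59), (54, 44), (56, 14), (58, 2), (60, 4), (62, 1)]
scene 0.1445 [(-22, 5), (-20, 6), (-18, 20), (-16, 14), (-14, 10), (-12, 8), (-10, 15), (-8, 9), (-6, 7), (-4, 11), (-2, 7), (0, 11), (2, 9), (4, 18), (6, 4), (48, 1), (50, 6), (52, 10), (54, 26), (56, 36), (58, 23), (60, 11), (62, 4), (64, 2)]
```

View pics/fin.png

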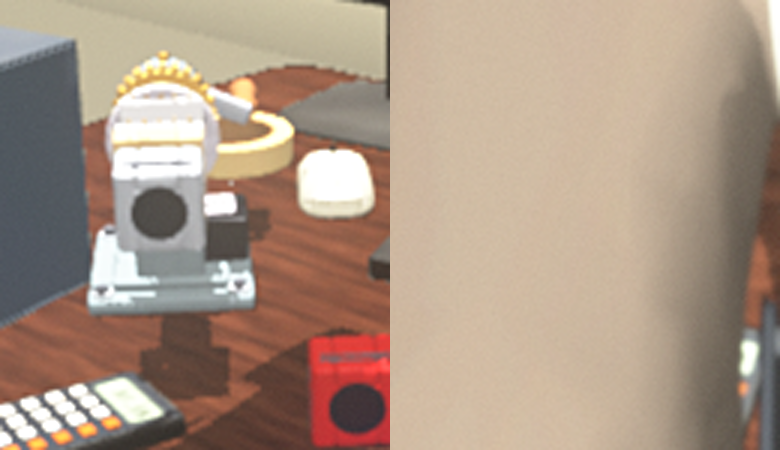

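The scene view shows the cap on the arbor against the cheek, with the disc at (160,213). The arm blocks the top view, so I clear it for one last gap check.

move_arm:
  moves: [7,3,-1,0,0,0,0,7,3,-1,0,0,0,0,7,3,-1,0,0,0,0,7,3,-1,0,0,0,0,7,3,-1,0,0,0,0,7,3,-1,0,0,0,0,7,3,-1,0,0,0,0,7,0,0,0,0,0,0]

```text
clock: 22.4
tool_pos: [0.47, -0.3784, 0.2362]
orientation: [-180.0, -0.0, -133.4]
force: [-0.8, -0.8, 0.1]
opening: 0.0699
gripper_force: 0.0
```

```bash
python3 - <<'E'
from h import *
u=np.array([np.cos(np.radians(46.7)),np.sin(np.radians(46.7))]); n=np.array([-u[1],u[0]])
p,d,m=snap("top"); V=cloud(d,m)
w=V.reshape(-1,3); w=w[np.isfinite(w).all(1)]; r=w[:,:2]-[.5415,.106]; s=r@u;t=r@n
for lo,hi in((.135,.145),(.145,.16)):
    f=(abs(t)<.024)&(s>-.09)&(s<.07)&(w[:,2]>lo)&(w[:,2]<hi)
    h,e=np.histogram(s[f]*1000,np.arange(-90,72,2)); print(lo,[(int(a),int(b)) for a,b in zip(e,h) if b])
save("fin2.png",cv2.resize(p[180:280,160:280],None,fx=5,fy=5,interpolation=cv2.INTER_CUBIC))
E
```

```text
0.135 [(-64, 27), (-62, 31), (-60, 26), (-58, 23), (-56, 27), (-54, 22), (-52, 26), (-50, 23), (-48, 22), (-46, 26), (-44, 27), (-42, 30), (-40, 25), (-38, 22), (-36, 25), (-34, 24), (-32, 31), (-30, 24), (-28, 28), (-26, 22), (-24, 25), (-22, 26), (-20, 24), (-18, 1), (10, 4), (12, 7), (14, 7), (16, 1), (18, 3), (20, 7), (22, 4), (24, 5), (26, 2), (28, 3), (30, 2), (34, 4), (36, 2), (38, 3), (40, 3), (42, 5), (44, 2), (46, 6), (48, 3), (50, 6), (52, 45)]
0.145 [(-62, 2), (-60, 5), (-58, 7), (-56, 4), (-54, 8), (-52, 1), (-50, 11), (-48, 6), (-46, 3), (-44, 2), (-42, 1), (-40, 4), (-38, 6), (-36, 5), (-34, 5), (-32, 5), (-30, 2), (-28, 7), (-26, 4), (-24, 2), (-22, 1), (-20, 28), (-18, 28), (-16, 29), (-14, 31), (-12, 33), (-10, 29), (-8, 26), (-6, 33), (-4, 31), (-2, 29), (0, 29), (2, 33), (4, 31), (6, 11), (52, 29), (54, 29), (56, 48), (58, 29), (60, 28), (62, 30), (64, 6)]
```

View pics/fin2.png

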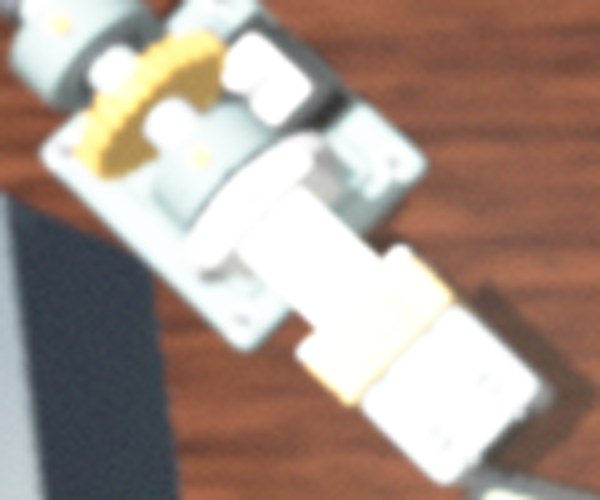

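The top view shows plate, bobbin, cheek and cap in an unbroken stack about 120 mm long, which is the sum of the three parts. Nothing is touching it.

```bash
python3 -c "
from plant import ctrl
print(ctrl.close_job())"
```

```text
the job is handed in; nothing more can be done
None
```

The bobbin, cheek and grey end cap went onto the arbor in that order; the last view showed them stacked with no gaps against the face plate and the arm clear, and I handed the job in at about 22 s (no verdict was returned).

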